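# Index the welding turntable to the round tube

## Robot

A 6-joint arm with a two-finger parallel gripper is mounted at the origin on the work surface. World frame = base frame: x ahead of the robot, y to its left, z up, the work surface at z = 0. Lengths are in m, angles in degrees, forces in N, time in s.
With the tool pointing down it reaches from about 0.375 to 0.9 m from the base axis. Payload 3.1 kg.
Tool frame: the origin (TCP) lies on the centre line of the jaws, within the pads' length; the fingertips stand 19 mm ahead of it and the grasp point (between the pads) is the TCP; z points along the fingers, y is the direction in which the jaws open and shut (so a half turn about z gives the same grasp; the last joint's range is limited). The gripper opens to 87 mm and grips with 3 to 60 N. Pads are 19 mm wide; open, the fingers measure 117 mm over their backs; the gripper's body (75 mm by 190 mm) begins 51 mm behind the grasp point.
Start: joints at [53.657, 30.224, 82.088, -0, 67.689, -10.227], TCP at [0.275, 0.561, 0.242] pointing down, gripper open.
Joint ranges: [-176.69, 176.69], [-43.24, 126.21], [12.49, 139.97], [-82, 262], [0, 151.66], [-163.58, 163.58]. Speed limits (degrees/s): [159.86, 159.86, 180, 180, 180, 180].

## Interface

Orientations are given as a 3x3 rotation matrix whose columns are the frame's x, y, z axes.
In Python, from rig import bot gives the robot as it stands.
- The arm moves only by the tool carry_out, never from a script. Its argument "targets" is a list of rows, each a list of 6 numbers: the shift along the tool's x, y, z each as a share of 200 mm, from -1 to 1, then the turn, a rotation vector about the tool's x, y, z each as a share of pi/2 rad, from -1 to 1. In form: [[dx, dy, dz, ax, ay, az], ...]. A call has 1 to 20 rows; each row is the pose to reach, as a shift and turn from the pose measured when the call began, along the tool's axes at that moment; what a row does not reach only later rows make up. A row lasts 1/8 s, in which the tool goes at most 62.5 mm and 10.7 degrees, less where a joint would pass 70% of its speed; a pose out of reach is approached as far as the arm can. A call with a number of a shift or a turn outside -1 to 1 is refused whole. A call with a gripper value outside its range is refused whole. "jaw" is the gripper's target within -1 to 1 (fully open at 1, half-way at 0, shut at -1), set as the call begins (left out, the last holds). The fingers move at their own pace and stop on an object; the grip force is fixed at half the most. Time passes only in rows, so rows that repeat a pose let the fingers close. It gives the time, the measured TCP pose, the force and the opening at its end, in the units of the state.
- bot.read_state(): the state, without advancing time (a new reading comes with each control period).
- bot.capture(name): name is "side" or "top"; returns the picture (480x640x3 uint8, blue, green, red); there is no depth.
- bot.camera_info(name): a dict with "camera_matrix" (3x3 intrinsics, pixels), "view" (4x4, takes a point from world to camera coordinates). Camera axes: x right, y down, z forward; pixel columns grow to the right and rows downward; lengths in m; the calibration is good to about 2 mm. A picture is of the moment at which its call begins. camera_info takes no time and is no camera call.
- bot.hand_in(): hands the job in, once; it reports no verdict.
The state is a dict: "time_s": time; "joint_positions": joint angles; "qvel": joint speeds; "tau": joint torques, N m; "position": TCP position; "tcp_rot": TCP orientation; "force": force on the tool from outside, world axes, zero at the start; "moment": the same for the moment, N m; "opening": opening from 0.0 (shut) to 1.0 (fully open).
Only numpy, scipy, OpenCV 4.12 (cv2) and the standard library are available. Lean on these libraries where they do the work, as an engineer would, in place of code of your own. Each camera call takes 0.05 s, during which the arm holds its last target.

## Task

The round tube stub is next for welding: take the turntable by its upright handle post and turn it one click, whichever way brings the round stub in front of the copper torch nozzle. Let it settle in the click with both stubs still standing in their nests, and let go.

Things in the scene. Friction and masses are not known exactly. Their poses are not given: they have to be found in the camera images.
- post (a point): Upright handle post on the dial plate, 85 mm from its axis, opposite the torch at the start. Black round sleeve, 18 mm in diameter and 50 mm long, from 102 to 152 mm above the bench, on a thin steel rod with a 28 mm collar. The point lies on the post's axis half-way up the sleeve, 127 mm above the bench. Pushing the post out of a click takes about 3 N
- dial (a joint): Turn of the dial plate (rad), 0 at the start, growing anticlockwise from above. Flat steel disc 236 mm wide, top 62 mm above the bench, with a click every 60 degrees; past half-way it pulls into the next click. Five ring nests (58 mm wide, 12 mm high) stand 85 mm from its axis, 60 degrees apart; the post takes the sixth place. Only the post is higher than 102 mm above the bench
- round_stub (a point): Loose upright stub of round steel tube, 42 mm outside diameter, 40 mm tall, 0.13 kg, standing in a nest of the dial, one click from the torch on one side or the other (2 to 3 mm of play). The point is its centre, half-way up, 82 mm above the bench
- square_stub (a point): Loose upright stub of square steel tube, 30 x 30 mm, 40 mm tall, 0.11 kg, standing in the nest one click from the torch on the other side. The point is its centre, half-way up, 82 mm above the bench
- station (a point): Fixed welding position over the nest in front of the torch (empty at the start), 82 mm above the bench. Its x axis points level from the dial's axis to the torch; the dial's axis is 85 mm along minus x. The torch, a black barrel with a 16 mm copper nozzle on a dark steel bracket (top 96 mm above the bench), lies level, 85 mm above the bench, its tip 37 mm outward of this point

How it is judged:
By the outcome, as a careful person would: the job done as asked, in the order asked, and still so for the second after the job is handed in, with the robot touching nothing.
It also fails if it takes over 35 s, if anything falls off the work surface, if the arm or the gripper's body presses on something with over 40 N, if the wrist force passes 120 N, or if a joint passes its speed limit or range.

## Working session

There is one attempt and no reset: what is moved stays moved. The work goes in short steps, Python scripts to look and compute and a tool call to move; the robot and the scene stay as the last step left them, time stands still between calls to the robot, and variables do not carry over. Pictures are saved under pics/ and viewed, and the job is handed in when it is done.

Besides the shell and the picture viewer there is one more tool, called after ">>>" in YAML: its name, and indented under it one key for each argument. carry_out: Moves the arm, as the interface text tells. Shift numbers are shares of 200 mm and turn numbers shares of pi/2 rad, none past 1 either way. Its arguments: {"type":"object","properties":{"targets":{"type":"array"},"jaw":{"type":"number"}},"required":["targets"]}

```bash
mkdir -p pics; python3 - <<'E'
from rig import bot
import cv2
s=bot.read_state(); print(s)
for n in("top","side"):
    cv2.imwrite(f"pics/{n}0.png",bot.capture(n)); print(n,bot.camera_info(n))
E
```

```text
{'time_s': 0.0, 'joint_positions': array([ 5.36579998e+01,  3.02785652e+01,  8.21554887e+01, -1.44676024e-03,
        6.76888706e+01, -1.02279831e+01]), 'qvel': array([-0.00666992,  0.0935093 , -0.1187472 ,  0.05926173,  0.00365054,
        0.00970798]), 'tau': array([-1.40699314e-03, -4.40043747e+01, -1.76590794e+01,  6.31611259e-02,
        5.81772847e-02, -1.51045306e-04]), 'position': array([0.27467401, 0.5606471 , 0.24058087]), 'tcp_rot': array([[-8.97923926e-01,  4.40148900e-01, -1.25257724e-03],
       [ 4.40150537e-01,  8.97922308e-01, -1.74197994e-03],
       [ 3.57986493e-04, -2.11548802e-03, -9.99997698e-01]]), 'force': array([ 0.5712016 , -0.85656015,  0.07807031]), 'moment': array([-0.01620072,  0.01444814, -0.03346247]), 'opening': 1.0020109737439167}
top {'camera_matrix': array([[546.49318519,   0.        , 319.0016939 ],
       [  0.        , 546.49318519, 238.99462762],
       [  0.        ,   0.        ,   1.        ]]), 'view': array([[ 0.02076524, -0.99928071,  0.03173124,  0.00403713],
       [-0.99170506, -0.02461377, -0.12615564,  0.62543238],
       [ 0.12684592, -0.02884838, -0.99150284,  0.72422279],
       [ 0.        ,  0.        ,  0.        ,  1.        ]])}
side {'camera_matrix': array([[551.96796365,   0.        , 319.18778691],
       [  0.        , 551.96796365, 234.32300939],
       [  0.        ,   0.        ,   1.        ]]), 'view': array([[-0.99370451, -0.11110127,  0.01441744,  0.61216231],
       [-0.08667564,  0.68086248, -0.72726448,  0.10343904],
       [ 0.07098371, -0.72393563, -0.68620588,  0.72328417],
       [ 0.        ,  0.        ,  0.        ,  1.        ]])}
```

View pics/top0.png

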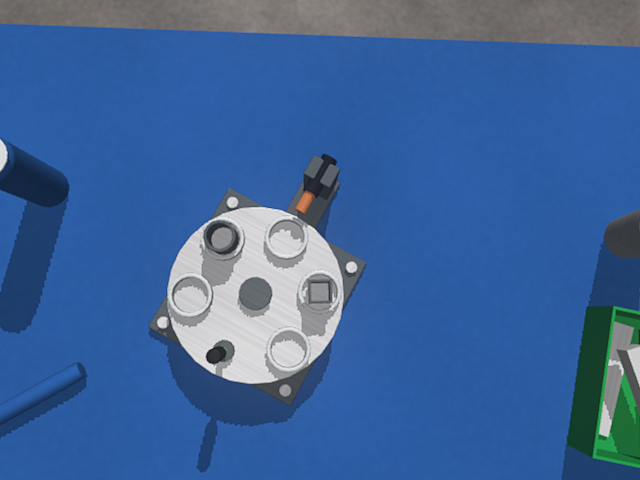

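View pics/side0.png

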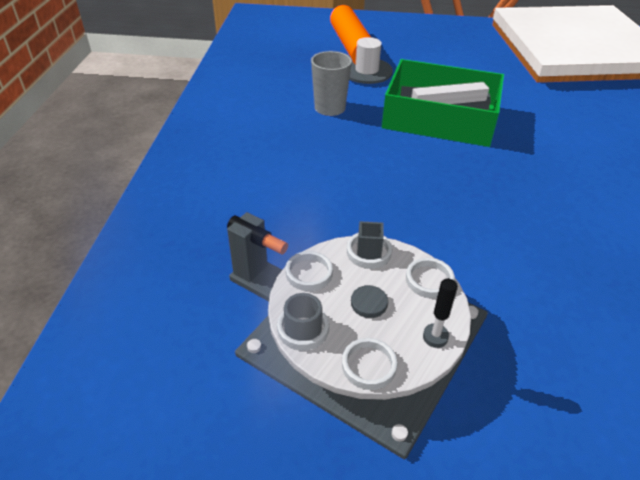

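The top view shows the round stub at (222,238), left of the empty torch nest at (286,238). The square stub is at (319,292) and the post top at about (216,355). So the dial has to turn clockwise (−60°), and the post goes to where the left nest (190,296) is. Next I measure the positions.

```bash
cat > h.py <<'E'
import numpy as np, cv2
from rig import bot
def ray(n,uv,z):
    c=bot.camera_info(n);K=c["camera_matrix"];V=c["view"];R=V[:3,:3];t=V[:3,3]
    o=-R.T@t; d=R.T@np.linalg.solve(K,[uv[0],uv[1],1.]); return o+d*(z-o[2])/d[2]
def proj(n,p):
    c=bot.camera_info(n);q=c["view"][:3,:3]@p+c["view"][:3,3];q=c["camera_matrix"]@q;return q[:2]/q[2]
def disc(n,img):
    m=((img.min(2)>95)&(np.ptp(img.astype(int),axis=2)<40)).astype(np.uint8)
    m=cv2.morphologyEx(m,cv2.MORPH_CLOSE,np.ones((9,9)))
    cs,_=cv2.findContours(m,cv2.RETR_EXTERNAL,cv2.CHAIN_APPROX_NONE)
    roi=(255,293) if n=="top" else (369,310)
    cs=[c for c in cs if cv2.pointPolygonTest(c,roi,False)>0]
    c=max(cs,key=cv2.contourArea); return c
E
python3 - <<'E'
from h import *
for n in("top","side"):
    img=cv2.imread(f"pics/{n}0.png"); c=disc(n,img)
    h=cv2.convexHull(c)
    P=np.array([ray(n,p,.062)[:2] for p in h[:,0].astype(float)])
    A=np.c_[2*P,np.ones(len(P))];x=np.linalg.lstsq(A,(P**2).sum(1),rcond=None)[0]
    print(n,"centre",x[:2],"r",np.sqrt(x[2]+x[:2]@x[:2]), "hullN",len(P))
    # hub, post black
    m=(img.max(2)<45).astype(np.uint8)
    k,l,s,ce=cv2.connectedComponentsWithStats(m)
    for i in range(1,k):
        if 60<s[i,4]<3000: print(s[i],ce[i])
    hsv=cv2.cvtColor(img,cv2.COLOR_BGR2HSV)
    m=cv2.inRange(hsv,(3,110,110),(18,255,255));k,l,s,ce=cv2.connectedComponentsWithStats(m)
    for i in range(1,k):
        if 60<s[i,4]<3000: print("cu",s[i],ce[i],ray(n,ce[i],.088))
print("hub",ray("top",(255,293),.066),ray("side",(369,300),.066))
for uv in[(222,238)]:print("round top",ray("top",uv,.1))
print("sq",ray("top",(319,292),.102),"nest",ray("top",(286,238),.074),"post",ray("top",(213,356),.152), "left nest",ray("top",(190,296),.074))
print(ray("side",(448,284),.152),ray("side",(441,316),.102))
for n in("top","side"):
  i=cv2.imread(f"pics/{n}0.png"); a=i[310:400,170:260] if n=="top" else i[260:350,395:485]
  cv2.imwrite(f"pics/z{n}.png",cv2.resize(a,None,fx=6,fy=6,interpolation=0))
E
```

```text
top centre [0.54882661 0.09785308] r 0.1274218050589362 hullN 29
cu [296 191  18  23 235] [304.54893617 201.66808511] [0.66810958 0.039788   0.088     ]
side centre [0.55542143 0.11009728] r 0.12476315038674318 hullN 41
[232 217  23  11  76] [241.98684211 221.61842105]
[435 279  22  41 572] [445.00524476 298.69405594]
cu [18  0 27 20 93] [32.49462366  6.31182796] [ 1.31787082 -0.62253097  0.088     ]
cu [ 36   0  28  27 223] [51.59192825  9.52017937] [ 1.26909462 -0.6116537   0.088     ]
cu [213   0 121  31 843] [261.1257414    5.81969158] [ 0.8254798  -0.69936132  0.088     ]
cu [421   0  12  13 114] [426.49122807   5.97368421] [ 0.45878951 -0.75356683  0.088     ]
cu [454   0   9  15  98] [458.03061224   6.98979592] [ 0.38836646 -0.75816722  0.088     ]
cu [495   0  23   8 126] [505.91269841   3.03174603] [ 0.27743448 -0.79843748  0.088     ]
cu [ 331    4   40   60 1118] [347.81484794  27.87298748] [ 0.62548571 -0.60906438  0.088     ]
cu [  0  17  17  19 109] [ 6.41284404 25.81651376] [ 1.32025426 -0.51747778  0.088     ]
cu [493  21 111  61 589] [543.43293718  65.04584041] [ 0.2
[... 219 characters left out ...]
 45  31  41 542] [15.50553506 64.2601476 ] [ 1.21672385 -0.36003613  0.088     ]
cu [606  74  34   6 156] [622.67307692  76.04487179] [ 0.11062263 -0.46947779  0.088     ]
cu [  0  77  24  38 427] [10.39812646 93.88290398] [ 1.17090806 -0.25723973  0.088     ]
cu [263 235  22  16 214] [272.62149533 242.46261682] [0.67033533 0.04213666 0.088     ]
hub [0.54745175 0.10251176 0.066     ] [0.54725586 0.10076759 0.066     ]
round top [0.6156472  0.14417045 0.1       ]
sq [0.54951944 0.01870021 0.102     ] nest [0.62101527 0.06327672 0.074     ] post [0.47196682 0.1408292  0.152     ] left nest [0.54150669 0.18634473 0.074     ]
[0.47332748 0.14324498 0.152     ] [0.47203298 0.14376396 0.102     ]
```

View pics/ztop.png

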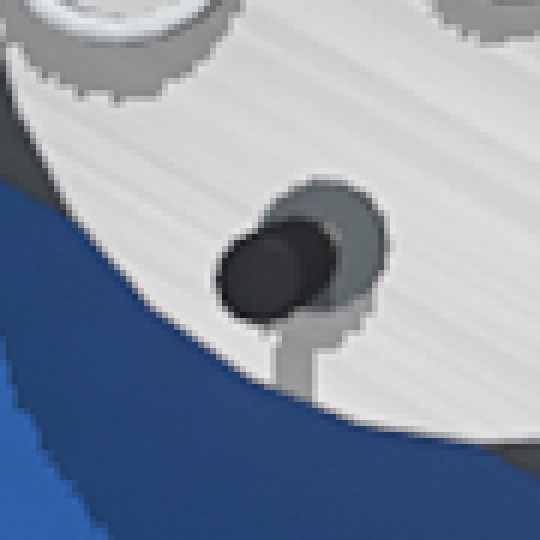

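View pics/zside.png

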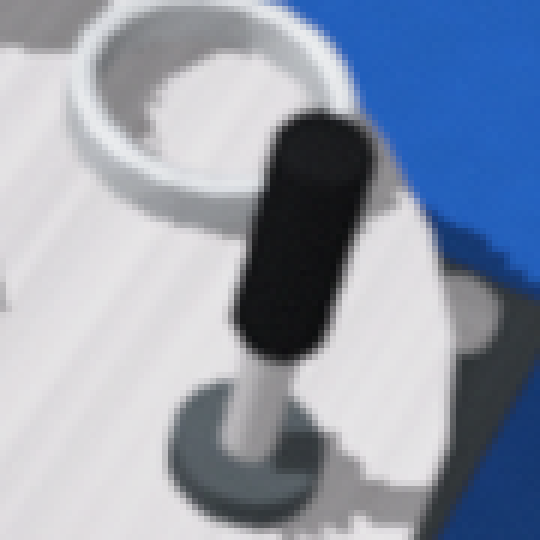

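Both views put the dial axis at about (0.547, 0.1015) and the post at (0.472, 0.142). That is 85 mm apart at 151.8°, which matches the description. The jaw axis is already close to tangential at the post. I move over the post first.

>>> carry_out:
  targets:
    - [-0.1,-0.08,0,0,0,0]
    - [-0.25,-0.2,0,0,0,0]
    - [-0.42,-0.34,0,0,0,0]
    - [-0.58,-0.47,0,0,0,0]
    - [-0.74,-0.6,0,0,0,0]
    - [-0.85,-0.68,0,0,0,0]
    - [-0.9,-0.72,0,0,0,0]
  jaw: 1

```text
time_s: 0.98
position: [0.3733, 0.351, 0.2407]
tcp_rot: [[-0.897, 0.442, -0.002], [0.442, 0.897, -0.002], [0.001, -0.002, -1.0]]
force: [-0.4, 0.6, 0.1]
opening: 0.996
```

```bash
cat > go.py <<'E'
from h import *
import sys
s=bot.read_state();R=s["tcp_rot"];p=s["position"]
def sh(x,y,z): return np.round(R.T@(np.array([x,y,z])-p)/.2,3)
print(s["time_s"],p,np.degrees(np.arctan2(R[1,1],R[0,1])),s["force"],s["opening"])
E
python3 - <<'E'
from go import *
print(sh(.472,.142,.2),sh(.472,.142,.129))
E
```

```text
0.975 [0.37332202 0.3509693  0.24067052] 63.784108241341684 [-0.39507385  0.63317718  0.10785765] 0.9959628926125447
[-0.904 -0.719  0.204] [-0.905 -0.718  0.559]
```

>>> carry_out:
  targets:
    - [-0.1,-0.08,0,0,0,0.02]
    - [-0.25,-0.2,0,0,0,0.02]
    - [-0.42,-0.34,0,0,0,0.02]
    - [-0.58,-0.47,0,0,0,0.02]
    - [-0.74,-0.6,0,0,0,0.02]
    - [-0.85,-0.68,0.05,0,0,0.02]
    - [-0.905,-0.718,0.1,0,0,0.02]
    - [-0.905,-0.718,0.15,0,0,0.02]
    - [-0.905,-0.718,0.15,0,0,0.02]

```text
time_s: 2.1
position: [0.4708, 0.143, 0.2098]
tcp_rot: [[-0.883, 0.469, -0.005], [0.469, 0.883, -0.002], [0.004, -0.004, -1.0]]
force: [0.3, 0.3, 0.4]
opening: 1.002
```

```bash
python3 - <<'E'
from go import *
print(sh(.472,.142,.129))
for n in("top","side"): cv2.imwrite(f"pics/{n}1.png",bot.capture(n))
E
```

```text
2.1 [0.47079881 0.14296252 0.20976053] 62.03492187270689 [0.28702234 0.31548449 0.43406211] 1.0015421647736753
[-0.009  0.     0.404]
```

View pics/side1.png

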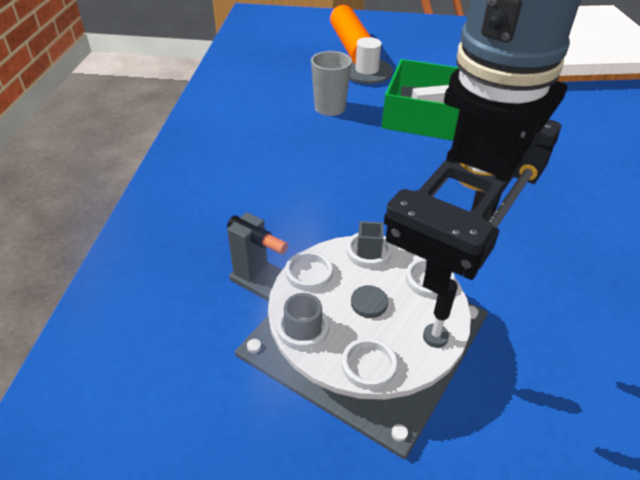

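The side view shows the open gripper over the post at (447,285), with the near finger at (438,270). The post lies between the fingers. I descend and close.

>>> carry_out:
  targets:
    - [-0.009,0,0.1,0,0,0]
    - [-0.009,0,0.2,0,0,0]
    - [-0.009,0,0.3,0,0,0]
    - [-0.009,0,0.38,0,0,0]
    - [-0.009,0,0.4,0,0,0]
    - [-0.009,0,0.4,0,0,0]

```text
time_s: 2.95
position: [0.4731, 0.1425, 0.131]
tcp_rot: [[-0.884, 0.468, -0.002], [0.468, 0.884, -0.002], [0.001, -0.002, -1.0]]
force: [0.7, -0.3, -0.1]
opening: 0.998
```

```bash
python3 - <<'E'
from go import *
cv2.imwrite("pics/side2.png",bot.capture("side"))
E
```

```text
2.95 [0.47305678 0.14254361 0.13099882] 62.109350927633436 [ 0.72312755 -0.34853196 -0.08324931] 0.9983570326355086
```

View pics/side2.png

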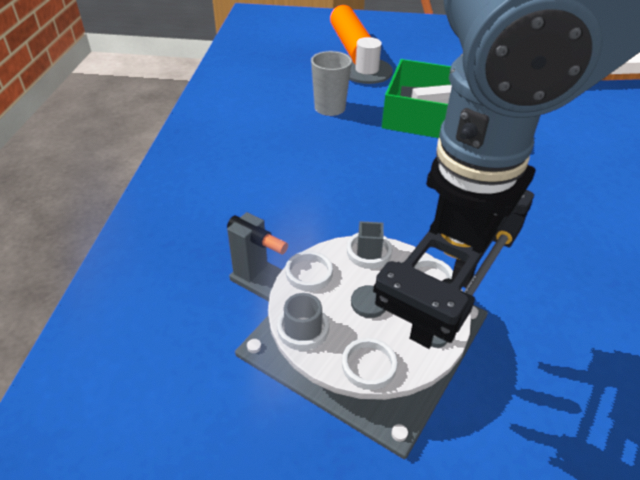

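The gripper is down around the post with the near finger at (428,333). The stubs have not moved. I close the jaws.

>>> carry_out:
  targets:
    - [0,0,0,0,0,0]
    - [0,0,0,0,0,0]
    - [0,0,0,0,0,0]
    - [0,0,0,0,0,0]
    - [0,0,0,0,0,0]
    - [0,0,0,0,0,0]
    - [0,0,0,0,0,0]
    - [0,0,0,0,0,0]
  jaw: -1

```text
time_s: 4.0
position: [0.4731, 0.1425, 0.1312]
tcp_rot: [[-0.884, 0.468, -0.002], [0.468, 0.884, -0.001], [0.001, -0.002, -1.0]]
force: [-2.0, -1.0, -0.2]
opening: 0.198
```

```bash
python3 - <<'E'
from go import *
C=np.array([.5472,.1015]); 
print(np.linalg.norm(p[:2]-C),np.degrees(np.arctan2(*(p[:2]-C)[::-1])))
v=p[:2]-C; u=v/np.linalg.norm(v); C=p[:2]-.085*u;v=.085*u
for a in range(4,65,4):
    t=np.radians(-a); q=C+np.array([[np.cos(t),-np.sin(t)],[np.sin(t),np.cos(t)]])@v
    print(a,list(sh(*q,p[2])),round(a/90,3))
E
```

```text
4.0 [0.47306833 0.14247614 0.13119397] 62.081469706147004 [-2.02805515 -1.00129926 -0.16144199] 0.19798750101797183
0.08470270890602456 151.06846183443534
4 [np.float64(-0.002), np.float64(0.03), np.float64(-0.0)] 0.044
8 [np.float64(-0.005), np.float64(0.059), np.float64(-0.0)] 0.089
12 [np.float64(-0.011), np.float64(0.088), np.float64(-0.0)] 0.133
16 [np.float64(-0.019), np.float64(0.117), np.float64(-0.0)] 0.178
20 [np.float64(-0.028), np.float64(0.145), np.float64(-0.0)] 0.222
24 [np.float64(-0.04), np.float64(0.172), np.float64(-0.0)] 0.267
28 [np.float64(-0.053), np.float64(0.199), np.float64(-0.001)] 0.311
32 [np.float64(-0.069), np.float64(0.224), np.float64(-0.001)] 0.356
36 [np.float64(-0.086), np.float64(0.248), np.float64(-0.001)] 0.4
40 [np.float64(-0.104), np.float64(0.271), np.float64(-0.001)] 0.444
44 [np.float64(-0.124), np.float64(0.293), np.float64(-0.001)] 0.489
48 [np.float64(-0.146), np.float64(0.313), np.float64(-0.001)] 0.533
52 [np.float64(-0.169), np.float64(0.332), np.float64(-0.001)] 0.578
56 [np.float64(-0.194), np.float64(0.349), np.float64(-0.001)] 0.622
60 [np.float64(-0.219), np.float64(0.364), np.float64(-0.001)] 0.667
64 [np.float64(-0.245), np.float64(0.378), np.float64(-0.001)] 0.711
```

The jaws hold the sleeve at about 17 mm opening. I turn the first 28° along the arc, rotating the tool with the dial.

>>> carry_out:
  targets:
    - [-0.001,0.015,0,0,0,0.022]
    - [-0.002,0.03,0,0,0,0.044]
    - [-0.003,0.045,0,0,0,0.067]
    - [-0.005,0.059,0,0,0,0.089]
    - [-0.011,0.088,0,0,0,0.133]
    - [-0.019,0.117,0,0,0,0.178]
    - [-0.028,0.145,0,0,0,0.222]
    - [-0.04,0.172,0,0,0,0.267]
    - [-0.046,0.186,0,0,0,0.289]
    - [-0.053,0.199,0,0,0,0.311]
    - [-0.053,0.199,0,0,0,0.311]

```text
time_s: 5.38
position: [0.5015, 0.1727, 0.1312]
tcp_rot: [[-0.56, 0.828, -0.001], [0.828, 0.56, -0.001], [-0.0, -0.002, -1.0]]
force: [-0.6, -1.3, 2.1]
opening: 0.197
```

```bash
python3 - <<'E'
from go import *
C=np.array([.54744,.10134]); v=p[:2]-C
print(np.linalg.norm(v),np.degrees(np.arctan2(v[1],v[0])),s["moment"])
th=np.radians(62.08) 
for ang in (118,114,110,106,102,98,94,91.5):
    t=np.radians(ang);q=C+.085*np.array([np.cos(t),np.sin(t)])
    yaw=np.degrees(np.arctan2(R[1,1],R[0,1]))
    print(ang,sh(*q,p[2]),round((yaw-(ang-89))/90,3))
cv2.imwrite("pics/side3.png",bot.capture("side"));cv2.imwrite("pics/top3.png",bot.capture("top"))
E
```

```text
5.375 [0.50146732 0.17269403 0.13120626] 34.07057149759969 [-0.64117247 -1.27979938  2.0615358 ] 0.1965944024610751
0.08488158786665151 122.79327362329647 [-0.20229466  0.03220126 -0.10310712]
118 [-0.002  0.035 -0.   ] 0.056
114 [-0.006  0.065 -0.   ] 0.101
110 [-0.012  0.094 -0.   ] 0.145
106 [-0.02   0.122 -0.   ] 0.19
102 [-0.03  0.15 -0.  ] 0.234
98 [-0.043  0.177 -0.   ] 0.279
94 [-0.057  0.203 -0.   ] 0.323
91.5 [-0.066  0.219 -0.   ] 0.351
```

View pics/side3.png

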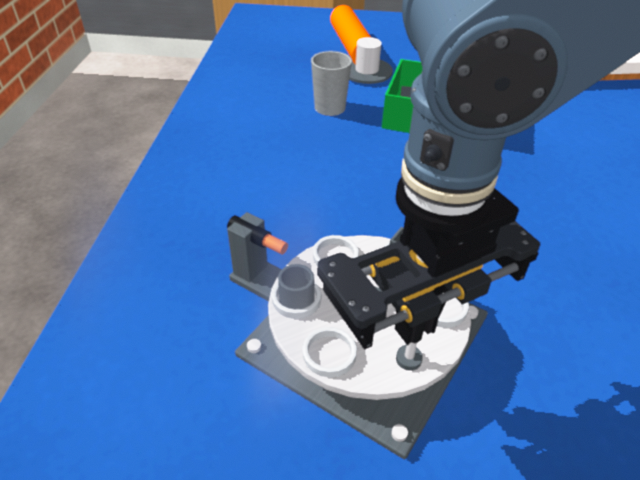

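The dial follows the gripper. The round stub, now at (296,286), is moving towards the nozzle and still stands in its nest. I turn the remaining 32°.

>>> carry_out:
  targets:
    - [-0.001,0.018,0,0,0,0.028]
    - [-0.002,0.035,0,0,0,0.056]
    - [-0.004,0.05,0,0,0,0.078]
    - [-0.006,0.065,0,0,0,0.101]
    - [-0.012,0.094,0,0,0,0.145]
    - [-0.02,0.122,0,0,0,0.19]
    - [-0.03,0.15,0,0,0,0.234]
    - [-0.043,0.177,0,0,0,0.279]
    - [-0.05,0.19,0,0,0,0.301]
    - [-0.057,0.203,0,0,0,0.323]
    - [-0.062,0.212,0,0,0,0.338]
    - [-0.066,0.22,0,0,0,0.353]
    - [-0.066,0.22,0,0,0,0.353]
    - [-0.066,0.22,0,0,0,0.353]

```text
time_s: 7.22
position: [0.5452, 0.1861, 0.1312]
tcp_rot: [[-0.041, 0.999, -0.001], [0.999, 0.041, -0.002], [-0.002, -0.001, -1.0]]
force: [-0.2, -3.6, 2.9]
opening: 0.202
```

```bash
python3 - <<'E'
from go import *
C=np.array([.54744,.10134]); v=p[:2]-C
print(np.linalg.norm(v),np.degrees(np.arctan2(v[1],v[0])),s["moment"])
cv2.imwrite("pics/side4.png",bot.capture("side"))
E
```

```text
7.225 [0.54516252 0.18607077 0.13121519] 2.3510867198295604 [-0.15194379 -3.62972994  2.91490629] 0.2016095693665111
0.08476137452717705 91.53968436856533 [-0.48426199  0.10264178 -0.02318451]
```

View pics/side4.png

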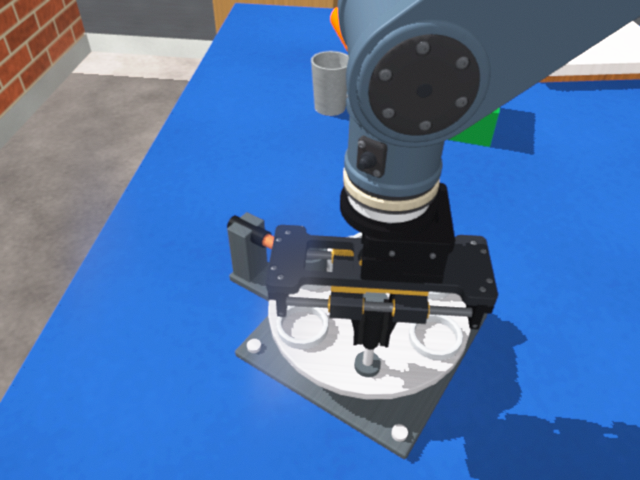

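The turn is done and the tangential force is about 0, so the dial is in the click. I open the jaws and lift straight up.

>>> carry_out:
  targets:
    - [0,0,0,0,0,0]
    - [0,0,0,0,0,0]
    - [0,0,0,0,0,0]
    - [0,0,0,0,0,0]
    - [0,0,0,0,0,0]
    - [0,0,0,0,0,0]
  jaw: 1

```text
time_s: 8.02
position: [0.5452, 0.1861, 0.1312]
tcp_rot: [[-0.041, 0.999, -0.001], [0.999, 0.041, -0.002], [-0.002, -0.001, -1.0]]
force: [0.4, -0.3, -0.4]
opening: 0.8
```

>>> carry_out:
  targets:
    - [0,0,-0.06,0,0,0]
    - [0,0,-0.15,0,0,0]
    - [0,0,-0.3,0,0,0]
    - [0,0,-0.45,0,0,0]
    - [0,0,-0.55,0,0,0]
    - [0,0,-0.6,0,0,0]

```text
time_s: 8.78
position: [0.546, 0.1864, 0.2533]
tcp_rot: [[-0.041, 0.999, 0.002], [0.999, 0.041, -0.001], [-0.001, 0.002, -1.0]]
force: [0.6, -0.2, 0.5]
opening: 1.001
```

>>> carry_out:
  targets:
    - [0.1,0,0,0,0,0]
    - [0.25,0,0,0,0,0]
    - [0.45,0,0,0,0,0]
    - [0.65,0,0,0,0,0]
    - [0.85,0,0,0,0,0]
    - [0.95,0,0,0,0,0]
    - [1.0,0,0,0,0,0]
    - [1.0,0,0,0,0,0]

```text
time_s: 9.78
position: [0.5375, 0.3862, 0.2526]
tcp_rot: [[-0.041, 0.999, 0.001], [0.999, 0.041, -0.002], [-0.002, 0.001, -1.0]]
force: [-0.4, -1.1, -0.5]
opening: 0.998
```

```bash
python3 - <<'E'
from go import *
for n in("top","side"): cv2.imwrite(f"pics/{n}5.png",bot.capture(n))
E
```

```text
9.775 [0.5374857  0.38619609 0.2525737 ] 2.376749191965068 [-0.41897356 -1.05150576 -0.48552936] 0.9978553906944544
```

View pics/top5.png

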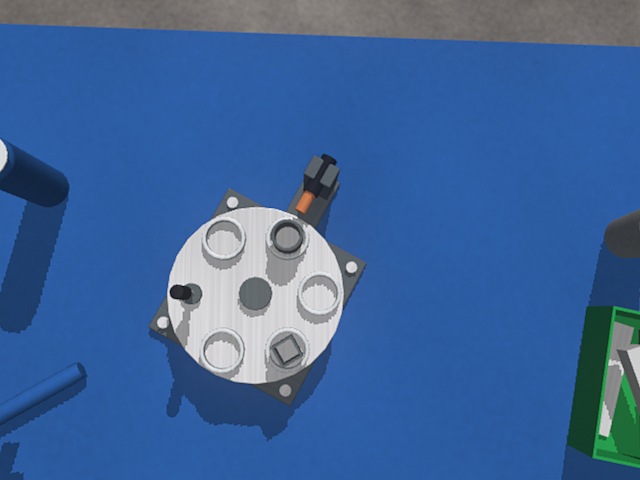

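View pics/side5.png

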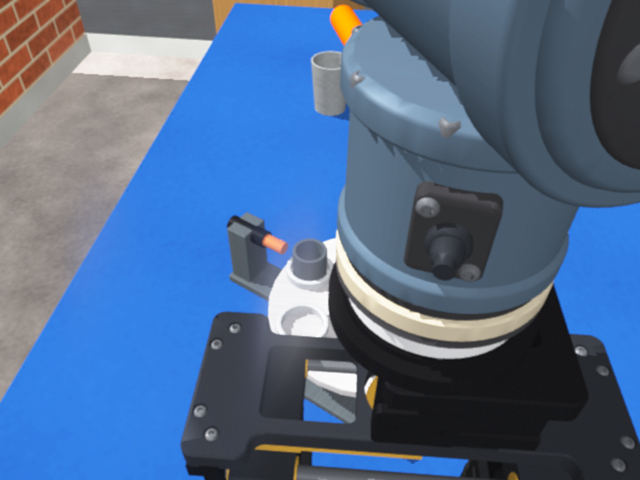

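The top view shows the round stub at (287,237) in the torch nest and the square stub upright in its nest at (288,349). The post is at (182,292), and the rings lie where rings lay before. I check this with numbers and hand in.

```bash
python3 - <<'E'
from go import *
C=np.array([.5472,.1015]);t=np.radians(-28.5)
print("station",C+.085*np.array([np.cos(t),np.sin(t)]),"round rim",ray("top",(287.5,236),.102))
q=ray("top",(179,292.5),.152);v=q[:2]-C;print("post",q,np.linalg.norm(v),np.degrees(np.arctan2(v[1],v[0])))
q=ray("top",(213,356.3),.152);v=q[:2]-C;print("post before",np.degrees(np.arctan2(v[1],v[0])))
print(bot.read_state()["force"]); print(bot.hand_in())
E
```

```text
9.875 [0.53787488 0.38517486 0.25286673] 2.2898543081877505 [0.51381791 0.15153452 0.23737822] 1.0010173926391843
station [0.62189945 0.06094151] round rim [0.62005339 0.06054282 0.102     ]
post [0.54386391 0.18352664 0.152     ] 0.08209445559744158 92.32898481074622
post before 152.5157274458762
[0.51381791 0.15153452 0.23737822]
the job is handed in; nothing more can be done
None
```

I gripped the handle post and turned the dial one click clockwise (about −60°), which put the round stub in front of the torch. I then opened the jaws, lifted clear, moved the arm aside and handed the job in at about 10 s.

**Turn:** the post went from 152.5° to 92.3° in the top camera image, a change of about −60°. The nest rings lie where rings lay before the turn, so the dial is settled in the click.

**Stubs:** the round stub's rim centre measured (0.620, 0.061), about 2 mm from the station at (0.622, 0.061). The square stub also stands in its nest. The last side view was mostly blocked by the arm, showing only the round stub and torch, so the square stub was checked from the top view only.

**Forces and discrepancy:** measured forces stayed under about 5 N in the readings I took. The post radius came out at 82 mm in the last image instead of 85 mm. I put that down to a hand-picked pixel and the calibration error.

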